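Close up a breeding tub: vent shutter and lid latch

ROBOT

A 6-joint arm with a two-finger parallel gripper is mounted at the origin on the work surface. World frame = base frame: x ahead of the robot, y to its left, z up, the work surface at z = 0. Lengths are in m, angles in rad, forces in N, time in s.
With the tool pointing down it reaches from about 0.425 to 0.95 m from the base axis. Payload 3.5 kg.
Tool frame: the origin (TCP) lies between the finger pads; the fingertips stand 19 mm ahead of it and the grasp point (between the pads) is the TCP; z points along the fingers, y is the line along which they close (so a half turn about z gives the same grasp; the last joint's range is limited). The gripper opens to 85 mm and grips with 20 to 120 N. Pads are 22 mm wide; open, the fingers measure 114 mm over their backs; the gripper's body (76 mm by 85 mm) begins 54 mm behind the grasp point. The pads swing forward as they close: fully open they stand 13 mm farther back than shut.
Start: joints at [-1.441, 0.286, 1.577, -0, 1.279, -0.15], TCP at [0.186, -0.649, 0.25] pointing down, gripper open.
Joint ranges: [-2.77, 2.77], [-0.9, 2.22], [0.21, 2.48], [-1.53, 4.67], [0.24, 2.81], [-2.84, 2.84]. Speed limits (rad/s): [2.79, 2.79, 3.14, 3.14, 3.14, 3.14].

INTERFACE

Orientations are given as a unit quaternion [x, y, z, w].
In Python, from plant import monitor, eyes, ctrl gives the robot as it stands.
- The arm moves only by the shell command python3 -m handwheel 'ROWS' [FORCE]. ROWS is JSON, a list of rows, each a list of 7 numbers: the shift along the tool's x, y, z in units of 40 cm (1.0 is 40 cm), then the turn, a rotation vector about the tool's x, y, z in units of pi rad (1.0 is pi rad), then the opening, from -1 (shut) to 1 (fully open). A call has 1 to 12 rows; each row is the pose to reach, as a shift and turn from the pose commanded when the call began, along the tool's axes at that moment, turning the shorter way round; what a row does not reach only later rows make up. A row lasts 1/8 s, in which the tool goes at most 62.5 mm and 10.7 degrees, less where a joint would pass 70% of its speed; a pose out of reach is approached as far as the arm can. A call with a number of a shift or a turn outside -1 to 1 is refused whole. A call with a gripper value outside its range is refused whole. The fingers move at their own pace and stop on an object; FORCE is the grip in N (left out, the last holds). Time passes only in rows, so rows that repeat a pose let the fingers close. It gives the time, the measured TCP pose, the force, the opening and the grip force at its end, in the units of the state.
- monitor.get_state(): the state, without advancing time (a new reading comes with each control period).
- eyes.read_camera(name): name is "scene" or "top" or "wrist"; returns the picture (480x640x3 uint8, red, green, blue); there is no depth.
- eyes.camera_params(name): a dict with "K" (3x3 intrinsics, pixels), "R" (3x3) and "t" (3): a world point X has camera coordinates R X + t. Camera axes: x right, y down, z forward; pixel columns grow to the right and rows downward; lengths in m; the calibration is good to about 2 mm. A picture is of the moment at which its call begins: read the wrist's pose just before it. camera_params takes no time and is no camera call; for the wrist camera it gives the pose at the moment of the call.
- ctrl.sign_off(): hands the job in; it is judged then, once.
The state is a dict: "time": time; "qpos": joint angles; "dq": joint speeds; "joint_efforts": joint torques, N m; "eef_pos": TCP position; "tcp_rot": TCP orientation; "contact_force": force on the tool from outside, world axes, zero at the start; "wrist_torque": the same for the moment, N m; "opening": opening from 0.0 (shut) to 1.0 (fully open); "finger_force": force on a finger pad.
Only numpy, scipy, OpenCV 4.12 (cv2) and the standard library are available. Lean on these libraries where they do the work, as an engineer would, in place of code of your own. Each camera call takes 0.05 s, during which the arm holds its last target. There are 200 camera calls.

TASK

Close up this insect breeding tub for carrying. With a closed fingertip, push the swinging grey shutter on the lid round until its round pad completely covers the largest of the three vents, and push the wooden turn latch at one end of the tub inwards over the lid, fully home against its stop pin. Only push, gently: grip and lift nothing, and leave the jar, the bottle and the scoop where they are.

Things in the scene. Friction and masses are not known exactly. Their poses are not given: they have to be found in the camera images.
- tub: Frosted plastic storage tub with a white lid, fixed in a wooden cradle on the bench. Lid 240 mm (tub x) by 380 mm (tub y), its flat top 140 mm above the bench. Origin: under the tub's centre at bench level; z up, y along its long side towards the latch end.
- shutter (a joint): Angle of the shutter, rad, range -1.6 to 1.6: 0 when it points along the tub's -y axis, growing counter-clockwise seen from above (towards the tub's +x). No spring or detent; light friction (about 2 N at the rib) holds it wherever it is left
- shutter_hub (a point): Centre of the top of the shutter's round hub (30 mm diameter), on its vertical pivot, 30 mm above the lid, at tub x = 0, y = -40 mm
- shutter_pad (a point): Centre of the top of the shutter's round pad (grey, 56 mm diameter, 4 mm thick, its top 8 mm above the lid), 85 mm from the pivot
- shutter_rib (a point): Point on the top edge of the shutter's upright rib, 65 mm from the pivot. The rib is the part to push: 6 mm thick, 32 mm high above the lid, straight along the arm from 12 to 98 mm from the pivot; its flat sides face along the swing. Beside it lie the flat arm and the pad, tops 8 mm above the lid
- vent_large: Largest vent: round dark mesh, opening 36 mm in diameter in a white collar 40 mm across, 3 mm high on the lid; origin at its centre on the lid top. The three vents change places; each lies 85 mm from the shutter's pivot, at shutter angles of about -1.13, 0 and 1.13 rad
- vent_medium: Middle vent, like the largest but with a 24 mm opening; to be left as it is
- vent_small: Smallest vent, with a 14 mm opening; to be left as it is
- latch (a joint): Angle of the latch, rad, 0 to 1.9: 0 when it lies straight in across the lid (along the tub's -y) against its stop; grows as it swings out clockwise seen from above, and at 1.57 it points along the tub's -x. No spring; light friction (about 1.5 N at the tab) holds it wherever it is left. It starts swung out
- latch_pivot (a point): Top of the latch's screw, on its vertical pivot axis, 17 mm above the lid's level, at tub x = 0, y = +212 mm, on a wooden end board 216 by 36 mm whose top is level with the lid. The steel stop pin, 8 mm thick and 18 mm high, stands on the lid at tub x = +14, y = +165 mm
- latch_tab (a point): Centre of the top of the latch's upright thumb tab, 70 mm from the pivot. The latch is a wooden bar 85 mm long, 20 mm wide, its top 15 mm above the lid's level; the tab, the part to push, stands on it up to 38 mm above the lid's level, 8 mm thick across the swing, 26 mm long along the bar
- jar: Small food jar, 44 mm diameter, 55 mm high, standing loose on the lid between shutter and latch; origin under its centre. Not to be disturbed
- bottle: White plastic bottle, 64 mm diameter, 180 mm high, standing loose on the bench off the tub's -y end; origin under its centre. Not to be disturbed
- scoop: Spoon-shaped scoop about 200 mm long, lying loose on the bench on the tub's far (+x) side. Not to be disturbed

How it is judged:
By the outcome, as a careful person would: the job done as asked, in the order asked, and still so for the second after the job is handed in, with the robot touching nothing.
It also fails if it takes over 54 s, if anything falls off the work surface, if the arm or the gripper's body presses on something with over 40 N, if the wrist force passes 120 N, or if a joint passes its speed limit or range.

## Working session

There is one attempt and no reset: what is moved stays moved. The work goes in short steps, Python scripts to look and compute and a shell command to move; the robot and the scene stay as the last step left them, time stands still between calls to the robot, and variables do not carry over. Pictures are saved under pics/ and viewed, at most 13 in all, crops included, and the job is handed in when it is done.

```bash
ls; mkdir -p pics; python3 - <<'E'
from plant import monitor, eyes
import cv2
s=monitor.get_state(); print(s['time'],s['eef_pos'],s['tcp_rot'],s['contact_force'],s['opening'])
for n in ['scene','top']:
    im=eyes.read_camera(n); cv2.imwrite(f'pics/{n}0.png',im[:,:,::-1])
    p=eyes.camera_params(n); print(n,p['K'].tolist() if hasattr(p['K'],'tolist') else p['K'],p['R'],p['t'])
E
```

```text
pics
0.0 [ 0.1863618  -0.64811184  0.24889874] [ 9.90228152e-01  1.39451545e-01  1.59317183e-05 -1.21400779e-03] [-0.32439243 -0.23698673  0.02451089] 1.0017360223667584
scene [[458.96031124624807, 0.0, 321.5831581242112], [0.0, 458.96031124624807, 242.17193521749226], [0.0, 0.0, 1.0]] [[ 0.18675215  0.98238881  0.00598891]
 [ 0.76983113 -0.14255228 -0.62212449]
 [-0.61031441  0.12079353 -0.78289543]] [-0.10781199 -0.40234197  1.42085099]
top [[620.7318406953191, 0.0, 319.2166115440194], [0.0, 620.7318406953191, 243.5090444845074], [0.0, 0.0, 1.0]] [[-0.02289535 -0.99949947 -0.02183133]
 [-0.99898383  0.02372059 -0.03832277]
 [ 0.03882144  0.02093173 -0.99902691]] [0.00531895 0.63797937 1.24905468]
```

View pics/top0.png

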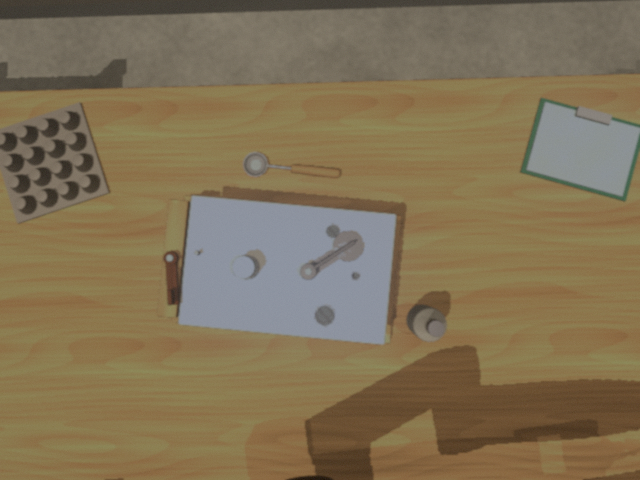

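View pics/scene0.png

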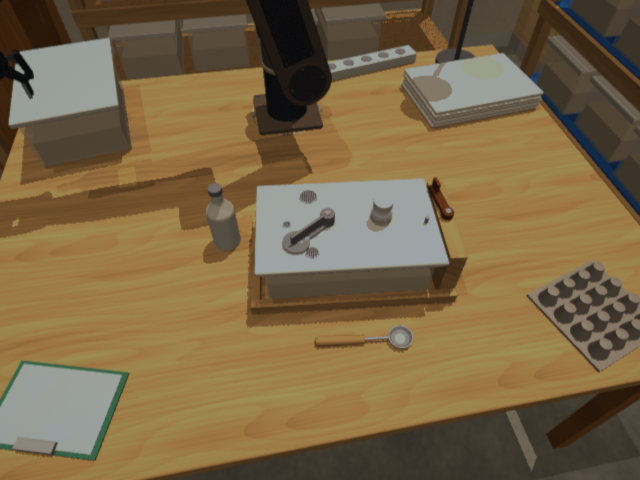

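The top view shows the lid at (190,197)-(396,214)-(386,344)-(180,325). The hub is at about (309,271) with the pad at (348,246). The largest vent looks like the one at (325,316), the medium is at (333,231) and the small at (355,276). The latch pivot is at (170,258) with its tab near (172,297), and the jar is at (245,267).

```bash
cat > h.py <<'E'
import numpy as np, cv2
from plant import monitor, eyes
from scipy.spatial.transform import Rotation as Rot
def ray(name,uv,z,p=None):
    p=p or eyes.camera_params(name); K,R,t=map(np.array,(p['K'],p['R'],p['t']))
    uv=np.atleast_2d(np.array(uv,float)); d=np.linalg.solve(K,np.c_[uv,np.ones(len(uv))].T); d=(R.T@d).T; c=-R.T@t
    return c+d*((z-c[2])/d[:,2])[:,None]
def proj(name,X):
    p=eyes.camera_params(name); K,R,t=map(np.array,(p['K'],p['R'],p['t']))
    q=(K@(R@np.atleast_2d(X).T+t[:,None])).T; return q[:,:2]/q[:,2:]
E
cat > m.py <<'E'
from h import *
im=cv2.imread('pics/top0.png'); hsv=cv2.cvtColor(im,cv2.COLOR_BGR2HSV)
m=cv2.inRange(im,(140,120,110),(255,255,255)); m[:, :160]=0; m[:180]=0; m[:,405:]=0; m[350:]=0
m=cv2.morphologyEx(m,cv2.MORPH_OPEN,np.ones((5,5)))
c=max(cv2.findContours(m,cv2.RETR_EXTERNAL,cv2.CHAIN_APPROX_NONE)[0],key=cv2.contourArea)
W=ray('top',c[:,0],.14)[:,:2]
r=cv2.minAreaRect((W*1000).astype(np.float32)); print('lid rect mm',r)
B=cv2.boxPoints(r)/1000; ctr=np.array(r[0])/1000
# tub y: long side direction, towards world +y
e=[B[1]-B[0],B[2]-B[1]]; y=max(e,key=np.linalg.norm); y=y/np.linalg.norm(y); y*=np.sign(y[1]); x=np.array([y[1],-y[0]])
np.savez('tub.npz',c=ctr,x=x,y=y); print('tub',ctr,x,y,'yaw',np.arctan2(x[1],x[0]))
T=lambda uv,z:((ray('top',uv,z)[:,:2]-ctr)@np.c_[x,y]*1000).round(1).tolist()
print('hub',T((309,271),.17),'pad',T((348,246),.148),'jar top',T((244,266),.195),'pivot',T((169,258),.157),'tab',T((173,297),.178),'pin',T((199,252),.158))
g=cv2.cvtColor(im,cv2.COLOR_BGR2GRAY); fill=np.zeros_like(m); cv2.drawContours(fill,[cv2.convexHull(c)],-1,255,-1)
d=((g<130)&(fill>0)).astype(np.uint8); n,_,st,ce=cv2.connectedComponentsWithStats(d)
for i in range(1,n):
    if st[i,4]>8: print(st[i],ce[i].round(1),T(ce[i],.142))
tv=lambda p:ctr+p[0]*x/1e3+p[1]*y/1e3
for n_,q,z in [('hub',(0,-40),.17),('Vneg',(-76.8,-76.3),.143),('V0',(0,-125),.143),('Vpos',(76.8,-76.3),.143),('pivot',(0,212),.157),('pin',(14,165),.158)]:
    print(n_,tv(q),proj('top',[*tv(q),z]).round(1),proj('scene',[*tv(q),z]).round(1))
big=cv2.resize(im[190:350,150:410],None,fx=3,fy=3,interpolation=cv2.INTER_CUBIC); big=cv2.convertScaleAbs(big,alpha=1.2)
cv2.imwrite('pics/crop.png',big)
E
python3 m.py
```

```text
lid rect mm ((587.709228515625, 48.34104919433594), (374.8230285644531, 234.9931182861328), 83.19803619384766)
tub [0.58770923 0.04834105] [ 0.9929614  -0.11843803] [0.11843803 0.9929614 ] yaw -0.118716694
hub [[0.7, -42.2]] pad [[52.3, -107.3]] jar top [[-1.3, 70.4]] pivot [[-0.3, 212.5]] tab [[-68.0, 192.6]] pin [[15.6, 159.2]]
[ 300  224   64   56 1363] [335.7 250.7] [[41.8, -86.0]]
[197 250   5   6  23] [198.7 251.9] [[15.8, 163.2]]
[243 250  22  29 301] [255.5 261.7] [[7.9, 57.8]]
[351 272   9   8  56] [354.9 275.4] [[0.4, -125.0]]
[180 284   3  23  28] [181.4 295. ] [[-65.6, 186.8]]
[315 305  20  21 316] [324.4 315.1] [[-76.4, -76.7]]
hub [0.58297171 0.00862259] [[307.7 271.3]] [[326.8 212.4]]
Vneg [ 0.50241297 -0.01832587] [[324.2 315.3]] [[307.3 195.4]]
V0 [ 0.57290448 -0.07577913] [[354.9 275.7]] [[285.6 223.1]]
Vpos [ 0.65493184 -0.03651795] [[332.2 231.1]] [[311.2 251.3]]
pivot [0.61281809 0.25884886] [[169.3 257.8]] [[447.4 210.9]]
pin [0.62115296 0.21052156] [[195.7 252.6]] [[426.6 216.7]]
```

View pics/crop.png

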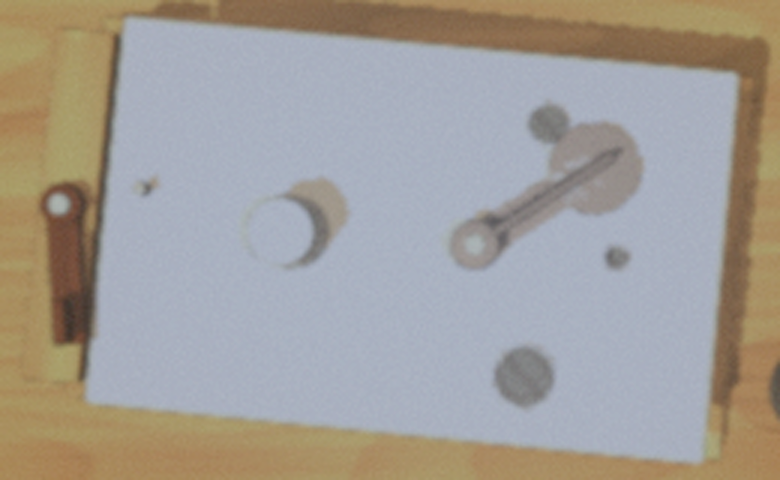

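The tub frame checks out: hub, pivot, pin and vents all project within about 3 px. The largest vent is at tub (-77,-76), angle -1.13, with an opening of about 36 mm. The shutter is now at about +0.66 and the latch at about 1.3 rad. Next I'll work out the approach and push path.

```bash
cat > plan.py <<'E'
from h import *
t=np.load('tub.npz'); C,X,Y=t['c'],t['x'],t['y']
def world(p,z): return np.r_[C+X*p[0]/1e3+Y*p[1]/1e3,z]
def tub(P): return (np.array(P)[:2]-C)@np.c_[X,Y]*1e3
def shift(P,pos,q): return ((Rot.from_quat(q).inv().apply(np.array(P)-pos))/.4).round(3).tolist()
def tipd(n,q,a=11,b=14):  # support of closed fingertip along tub direction n
    w=X*n[0]+Y*n[1]; R=Rot.from_quat(q).as_matrix(); return a*abs(R[:2,0]@w)+b*abs(R[:2,1]@w)
def shut(th,q,r=70,gap=0):
    u=np.array([np.sin(th),-np.cos(th)]); n=np.array([np.cos(th),np.sin(th)])
    return np.array([0,-40])+r*u+(3+tipd(n,q)+gap)*n
def latch(th,q,r=68,gap=0):
    u=np.array([-np.sin(th),-np.cos(th)]); n=np.array([-np.cos(th),np.sin(th)])  # n: side of growing angle
    return np.array([0,212])+r*u+(4+tipd(n,q)+gap)*n
E
python3 - <<'E'
from plan import *
s=monitor.get_state(); p,q=s['eef_pos'],s['tcp_rot']
st=shut(.66,q,gap=16); print(st,world(st,.25), 'from start',shift(world(st,.25),p,q))
P0=world(st,.175)
for th in np.linspace(.66,-1.05,11): print(round(th,2),shift(world(shut(th,q),.175),P0,q))
E
```

```text
[ 69.18222282 -74.91580326] [ 0.64753163 -0.03424126  0.25      ] from start [1.532, -1.157, 0.001]
0.66 [-0.039, 0.01, -0.0]
0.49 [-0.072, 0.023, -0.0]
0.32 [-0.102, 0.03, -0.0]
0.15 [-0.128, 0.033, -0.0]
-0.02 [-0.154, 0.031, -0.0]
-0.19 [-0.182, 0.025, -0.0]
-0.37 [-0.209, 0.014, -0.0]
-0.54 [-0.236, -0.002, -0.0]
-0.71 [-0.259, -0.023, -0.0]
-0.88 [-0.279, -0.05, 0.0]
-1.05 [-0.294, -0.081, 0.0]
```

```bash
python3 -m handwheel '[[0.12,-0.09,-0.02,0,0,0,-1],[0.24,-0.18,-0.05,0,0,0,-1],[0.36,-0.27,-0.05,0,0,0,-1],[0.48,-0.36,-0.05,0,0,0,-1],[0.6,-0.45,-0.05,0,0,0,-1],[0.72,-0.54,-0.05,0,0,0,-1],[0.8,-0.6,-0.05,0,0,0,-1],[0.8,-0.6,-0.05,0,0,0,-1]]'
python3 -m handwheel '[[0.12,-0.09,0,0,0,0,-1],[0.24,-0.18,0,0,0,0,-1],[0.36,-0.27,0,0,0,0,-1],[0.48,-0.36,0,0,0,0,-1],[0.6,-0.46,0,0,0,0,-1],[0.7,-0.54,0,0,0,0,-1],[0.732,-0.557,0.05,0,0,0,-1],[0.732,-0.557,0.05,0,0,0,-1],[0.732,-0.557,0.05,0,0,0,-1]]'
python3 - <<'E'
from plan import *
s=monitor.get_state(); p,q=s['eef_pos'],s['tcp_rot']; print(p,tub(p),s['opening'],s['time'])
print(shift(world(shut(.66,q,gap=16),.175),p,q))
im=eyes.read_camera('scene'); cv2.imwrite('pics/s1.png',cv2.resize(im[130:310,200:500,::-1],None,fx=2.6,fy=2.6))
E
```

```text
time: 1.1
eef_pos: [0.4288, -0.3273, 0.2699]
tcp_rot: [0.99, 0.142, -0.0, -0.0]
contact_force: [-0.6, -0.1, 0.4]
opening: 0.001
finger_force: 0.0
time: 2.22
eef_pos: [0.6468, -0.0365, 0.2495]
tcp_rot: [0.99, 0.138, -0.001, -0.0]
contact_force: [0.9, 0.5, 0.5]
opening: -0.004
finger_force: 0.0
[ 0.64677599 -0.03647835  0.24951668] [ 68.69685522 -77.22663478] -0.003950477675245718 2.225
[0.004, -0.005, 0.186]
```

View pics/s1.png

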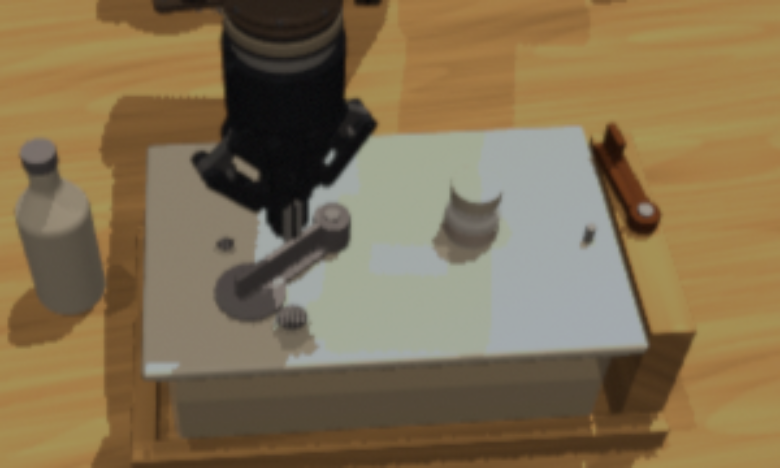

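The scene view shows the closed tip at crop (290,232), which is above the medium-vent side of the rib as intended. Next I descend beside the rib and push.

```bash
python3 -m handwheel '[[0.004,-0.005,0.09,0,0,0,-1],[0.004,-0.005,0.186,0,0,0,-1],[0.004,-0.005,0.186,0,0,0,-1],[0.004,-0.005,0.186,0,0,0,-1]]'
python3 -m handwheel '[[-0.02,0.005,0,0,0,0,-1],[-0.039,0.01,0,0,0,0,-1],[-0.055,0.017,0,0,0,0,-1],[-0.072,0.023,0,0,0,0,-1],[-0.102,0.03,0,0,0,0,-1],[-0.102,0.03,0,0,0,0,-1]]'
python3 - <<'E'
from plan import *
s=monitor.get_state(); p,q=s['eef_pos'],s['tcp_rot']; print(p,tub(p),s['time'])
for th in [.15,-.02,-.19,-.37,-.54,-.71,-.88,-.98,-1.05,-1.13]: print(th,shift(world(shut(th,q),.175),p,q))
im=eyes.read_camera('scene'); cv2.imwrite('pics/s2.png',cv2.resize(im[130:310,200:500,::-1],None,fx=2.6,fy=2.6))
E
```

```text
time: 2.78
eef_pos: [0.6493, -0.0334, 0.178]
tcp_rot: [0.99, 0.139, 0.001, 0.001]
contact_force: [0.7, 0.7, 0.7]
opening: 0.0
finger_force: 0.0
time: 3.52
eef_pos: [0.6117, -0.0559, 0.1758]
tcp_rot: [0.99, 0.139, -0.001, 0.0]
contact_force: [-0.6, 0.5, 0.5]
opening: -0.003
finger_force: 0.0
[ 0.61165816 -0.05587541  0.17576509] [  36.12355271 -100.64646146] 3.525
0.15 [-0.026, 0.005, 0.002]
-0.02 [-0.053, 0.004, 0.002]
-0.19 [-0.08, -0.002, 0.002]
-0.37 [-0.109, -0.013, 0.002]
-0.54 [-0.135, -0.029, 0.002]
-0.71 [-0.158, -0.051, 0.002]
-0.88 [-0.178, -0.077, 0.002]
-0.98 [-0.187, -0.095, 0.002]
-1.05 [-0.193, -0.108, 0.002]
-1.13 [-0.197, -0.124, 0.002]
```

View pics/s2.png

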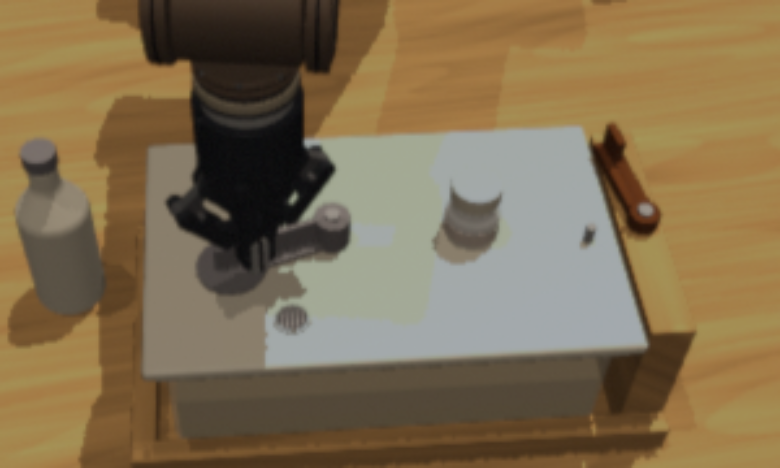

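The pad has swung to crop (230,268) with the tip against the rib, so I continue to about -1.0.

```bash
python3 -m handwheel '[[-0.026,0.005,0,0,0,0,-1],[-0.053,0.004,0,0,0,0,-1],[-0.08,-0.002,0,0,0,0,-1],[-0.109,-0.013,0,0,0,0,-1],[-0.135,-0.029,0,0,0,0,-1],[-0.158,-0.051,0,0,0,0,-1],[-0.168,-0.064,0,0,0,0,-1],[-0.178,-0.077,0,0,0,0,-1],[-0.187,-0.095,0,0,0,0,-1],[-0.187,-0.095,0,0,0,0,-1]]'
python3 - <<'E'
from plan import *
s=monitor.get_state(); p,q=s['eef_pos'],s['tcp_rot']; print(p,tub(p),s['time'])
for th in [-.98,-1.05,-1.13]: print(th,shift(world(shut(th,q),.175),p,q))
a=eyes.read_camera('scene')[150:270,240:400,::-1]; b=eyes.read_camera('top')[220:340,280:440,::-1]
cv2.imwrite('pics/s3.png',cv2.convertScaleAbs(cv2.resize(np.hstack([a,b]),None,fx=2.5,fy=2.5),alpha=1.3))
E
```

```text
time: 4.82
eef_pos: [0.5294, -0.0387, 0.1756]
tcp_rot: [0.99, 0.14, -0.001, -0.0]
contact_force: [0.1, 1.0, -0.9]
opening: 0.005
finger_force: 0.0
[ 0.52938035 -0.03869662  0.17561593] [-47.60975801 -93.3334089 ] 4.825
-0.98 [-0.001, 0.003, 0.002]
-1.05 [-0.007, -0.01, 0.002]
-1.13 [-0.012, -0.026, 0.002]
```

View pics/s3.png

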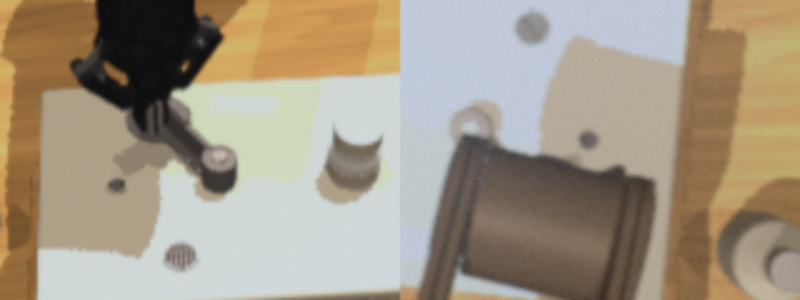

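The pad is almost at the vent. I do the last few mm, back off, lift clear towards the -x side, and look.

```bash
python3 -m handwheel '[[-0.006,-0.008,0,0,0,0,-1],[-0.009,-0.016,0,0,0,0,-1],[-0.011,-0.022,0,0,0,0,-1],[-0.011,-0.022,0,0,0,0,-1],[-0.011,-0.022,0,0,0,0,-1],[-0.005,0.02,0,0,0,0,-1],[-0.005,0.03,-0.05,0,0,0,-1],[0,0.04,-0.18,0,0,0,-1],[0,0.15,-0.2,0,0,0,-1],[0,0.3,-0.2,0,0,0,-1],[0,0.4,-0.2,0,0,0,-1],[0,0.4,-0.2,0,0,0,-1]]'
python3 - <<'E'
from plan import *
im=eyes.read_camera('scene'); tp=eyes.read_camera('top')
a=im[150:270,240:400,::-1]; b=tp[220:340,280:440,::-1]
cv2.imwrite('pics/s4.png',cv2.convertScaleAbs(cv2.resize(np.hstack([a,b]),None,fx=2.5,fy=2.5),alpha=1.3))
for th in (-1.05,-1.13,-1.2):
  P=world((85*np.sin(th),-40-85*np.cos(th)),.148)
  print(th,proj('scene',P).round(1),((proj('scene',P)-[240,150])*2.5).round(),((proj('top',P)-[280,220])*2.5+[400,0]).round())
s=monitor.get_state();print(s['time'],tub(s['eef_pos']),s['eef_pos'])
E
```

```text
time: 6.42
eef_pos: [0.5746, -0.1965, 0.2553]
tcp_rot: [0.991, 0.137, -0.0, -0.0]
contact_force: [-0.0, 0.2, -0.2]
opening: -0.001
finger_force: 0.0
-1.05 [[304.6 194.9]] [[161. 112.]] [[519. 235.]]
-1.13 [[307.3 193.8]] [[168. 109.]] [[510. 239.]]
-1.2 [[309.7 192.9]] [[174. 107.]] [[502. 241.]]
6.525 [  15.17879532 -241.83602728] [ 0.5741386  -0.19359056  0.25525786]
```

View pics/s4.png

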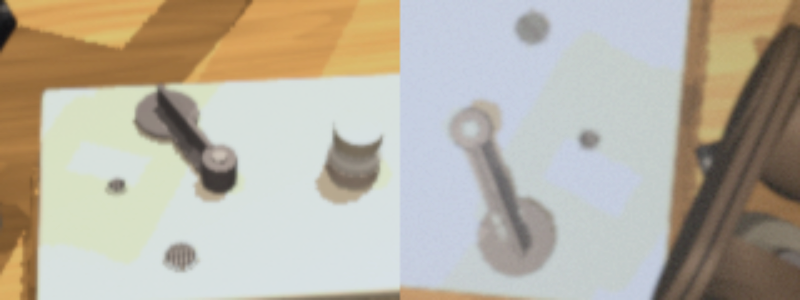

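The pad sits over the large vent at top-crop (517,237), against (510,239) for a perfect fit. Scene pixel is (167,114). I'll fit the pad outline for a number and compute the latch approach.

```bash
python3 - <<'E'
from plan import *
im=eyes.read_camera('top')[:,:,::-1].copy()
d=im.astype(int); m=((d[:,:,0]-d[:,:,2]<12)&(d.mean(2)<150)).astype(np.uint8); m[:290]=0; m[335:]=0; m[:,:305]=0; m[:,350:]=0
m=cv2.morphologyEx(m,cv2.MORPH_OPEN,cv2.getStructuringElement(cv2.MORPH_ELLIPSE,(13,13)))
c=max(cv2.findContours(m,cv2.RETR_EXTERNAL,cv2.CHAIN_APPROX_NONE)[0],key=cv2.contourArea); e=cv2.fitEllipse(c); print(e)
t=tub(ray('top',e[0],.147)[0]); print('pad',t,'angle',np.arctan2(t[0],-(t[1]+40)),'diam mm',np.mean(e[1])*56/32)
g=im.mean(2)
for n,(u,v),th,r in [('V0',(355,276),0,8),('Vpos',(333,231),1.13,12)]:
    k=g[v-r:v+r+1,u-r:u+r+1]; ys,xs=np.nonzero(k<np.median(k)-25); t=tub(ray('top',(xs.mean()+u-r,ys.mean()+v-r),.143)[0]); print(n,t,(85*np.sin(th),-40-85*np.cos(th)))
s=monitor.get_state(); p,q=s['eef_pos'],s['tcp_rot']
for z,pt in [(.255,(-120,-242)),(.255,latch(1.3,q,gap=20)),(.18,latch(1.3,q,gap=20))]: print(pt,shift(world(pt,z),p,q))
E
```

```text
((325.5655517578125, 311.7368469238281), (31.032779693603516, 39.84024429321289), 161.75137329101562)
pad [-69.8476461  -78.19173376] angle -1.0704238200905847 diam mm 62.013895988464355
V0 [   0.41801194 -125.56439778] (np.float64(0.0), np.float64(-125.0))
Vpos [ 77.12320423 -76.58073322] (np.float64(76.8750360972002), np.float64(-76.26608367406338))
(-120, -242) [-0.312, -0.129, 0.001]
[-76.03076548 231.66388583] [0.248, -1.178, 0.002]
[-76.03076548 231.66388583] [0.249, -1.177, 0.19]
```

The pad is at about -1.07, so the vent is covered but about 5 mm off centre. A small extra nudge will centre it.

```bash
python3 - <<'E'
from plan import *
s=monitor.get_state(); p,q=s['eef_pos'],s['tcp_rot']
for z,g,th in [(.255,18,-1.08),(.175,18,-1.08),(.175,0,-1.09),(.175,0,-1.165)]: print(shift(world(shut(th,q,gap=g),z),p,q))
E
```

```text
[-0.006, -0.372, 0.002]
[-0.006, -0.372, 0.202]
[-0.01, -0.419, 0.202]
[-0.014, -0.434, 0.202]
```

```bash
python3 -m handwheel '[[0,-0.13,0,0,0,0,-1],[0,-0.26,0,0,0,0,-1],[-0.006,-0.36,0,0,0,0,-1],[-0.006,-0.372,0.1,0,0,0,-1],[-0.006,-0.372,0.202,0,0,0,-1],[-0.006,-0.372,0.202,0,0,0,-1],[-0.008,-0.4,0.202,0,0,0,-1],[-0.01,-0.419,0.202,0,0,0,-1],[-0.012,-0.427,0.202,0,0,0,-1],[-0.014,-0.434,0.202,0,0,0,-1],[-0.014,-0.434,0.202,0,0,0,-1],[-0.014,-0.434,0.202,0,0,0,-1]]'
python3 - <<'E'
from plan import *
s=monitor.get_state(); p,q=s['eef_pos'],s['tcp_rot']; print(tub(p),shift(world(shut(-1.165,q),.175),p,q))
E
python3 -m handwheel '[[0,0.03,0,0,0,0,-1],[0,0.05,-0.05,0,0,0,-1],[0,0.06,-0.2,0,0,0,-1],[0,0.2,-0.2,0,0,0,-1],[0,0.33,-0.2,0,0,0,-1],[0,0.45,-0.2,0,0,0,-1],[0,0.5,-0.2,0,0,0,-1],[0,0.5,-0.2,0,0,0,-1]]'
python3 - <<'E'
from plan import *
im=eyes.read_camera('scene'); tp=eyes.read_camera('top')
a=im[150:270,240:400,::-1]; b=tp[220:340,280:440,::-1]
cv2.imwrite('pics/s5.png',cv2.convertScaleAbs(cv2.resize(np.hstack([a,b]),None,fx=2.5,fy=2.5),alpha=1.3))
s=monitor.get_state(); p,q=s['eef_pos'],s['tcp_rot']; print(s['time'],p,tub(p))
E
```

```text
time: 8.07
eef_pos: [0.5212, -0.028, 0.1752]
tcp_rot: [0.99, 0.139, -0.0, 0.0]
contact_force: [0.4, -2.1, 2.2]
opening: -0.002
finger_force: 0.7
[-57.03750855 -83.65893511] [-0.001, -0.001, 0.0]
time: 9.07
eef_pos: [0.5761, -0.2209, 0.2543]
tcp_rot: [0.99, 0.138, -0.001, -0.001]
contact_force: [0.4, 0.2, -0.1]
opening: 0.004
finger_force: 0.0
9.175 [ 0.5760258  -0.21894931  0.25459518] [  20.05614657 -266.79277558]
```

View pics/s5.png

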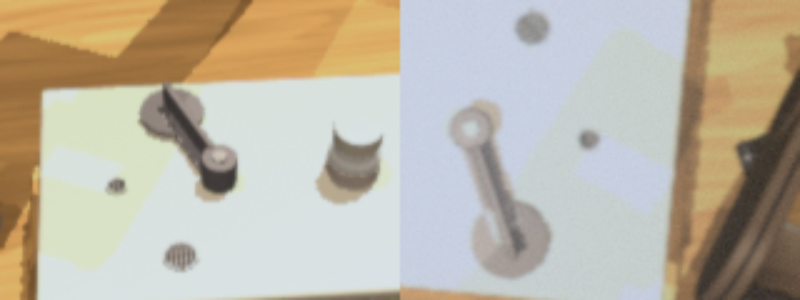

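The pad is now at (511,239), matching the ideal (510,239), so the shutter is done. Next is the latch.

```bash
python3 - <<'E'
from plan import *
s=monitor.get_state(); p,q=s['eef_pos'],s['tcp_rot']
st=latch(1.3,q,gap=20); print(st,world(st,.255),shift(world(st,.255),p,q))
P0=world(st,.179)
for th in [1.3,1.15,1.0,.85,.7,.55,.4,.3,.2,.1,0,-.05]: print(th,shift(world(latch(th,q),.179),P0,q))
E
```

```text
[-76.03213164 231.66880686] [0.53965065 0.28738433 0.255     ] [0.263, -1.242, 0.001]
1.3 [-0.006, 0.05, -0.0]
1.15 [-0.015, 0.077, -0.0]
1.0 [-0.02, 0.1, -0.0]
0.85 [-0.022, 0.124, -0.0]
0.7 [-0.02, 0.149, -0.0]
0.55 [-0.014, 0.174, -0.0]
0.4 [-0.004, 0.199, -0.0]
0.3 [0.006, 0.215, -0.0]
0.2 [0.017, 0.23, -0.0]
0.1 [0.03, 0.244, -0.0]
0 [0.045, 0.257, -0.0]
-0.05 [0.053, 0.263, -0.0]
```

```bash
python3 -m handwheel '[[0.04,-0.14,-0.03,0,0,0,-1],[0.07,-0.28,-0.03,0,0,0,-1],[0.1,-0.42,-0.03,0,0,0,-1],[0.12,-0.56,-0.03,0,0,0,-1],[0.14,-0.7,-0.03,0,0,0,-1],[0.16,-0.8,-0.03,0,0,0,-1],[0.16,-0.8,-0.03,0,0,0,-1]]'
python3 - <<'E'
from plan import *
s=monitor.get_state(); p,q=s['eef_pos'],s['tcp_rot']
st=latch(1.3,q,gap=20); print(tub(p),shift(world(st,.255),p,q),shift(world(st,.179),p,q))
E
```

```text
time: 10.05
eef_pos: [0.5479, 0.1092, 0.2673]
tcp_rot: [0.99, 0.143, 0.0, -0.0]
contact_force: [-0.0, -1.3, 0.0]
opening: 0.003
finger_force: 0.0
[-46.76896553  55.67537653] [0.106, -0.433, 0.031] [0.106, -0.433, 0.221]
```

```bash
python3 -m handwheel '[[0.03,-0.14,0,0,0,0,-1],[0.06,-0.28,0,0,0,0,-1],[0.1,-0.42,0,0,0,0,-1],[0.106,-0.458,0.02,0,0,0,-1],[0.106,-0.458,0.12,0,0,0,-1],[0.106,-0.458,0.221,0,0,0,-1],[0.106,-0.458,0.221,0,0,0,-1],[0.106,-0.458,0.221,0,0,0,-1]]'
python3 - <<'E'
from plan import *
s=monitor.get_state(); p,q=s['eef_pos'],s['tcp_rot']; print(tub(p),p,s['contact_force'])
for th in [1.3,1.15,1.0,.85,.7,.55,.4,.3,.2,.1,0,-.05]: print(th,shift(world(latch(th,q),.179),p,q))
im=eyes.read_camera('scene'); cv2.imwrite('pics/s6.png',cv2.resize(im[120:270,330:530,::-1],None,fx=3,fy=3))
E
```

```text
time: 11.05
eef_pos: [0.5405, 0.2926, 0.1802]
tcp_rot: [0.99, 0.139, 0.001, -0.0]
contact_force: [-0.4, 0.6, -0.3]
opening: 0.005
finger_force: 0.0
[-75.85258082 236.92359352] [0.5404513  0.29258088 0.18020149] [-0.39897607  0.58367923 -0.32682449]
1.3 [-0.012, 0.062, 0.003]
1.15 [-0.02, 0.089, 0.003]
1.0 [-0.025, 0.112, 0.003]
0.85 [-0.027, 0.136, 0.003]
0.7 [-0.025, 0.161, 0.003]
0.55 [-0.019, 0.186, 0.003]
0.4 [-0.009, 0.211, 0.003]
0.3 [0.0, 0.227, 0.003]
0.2 [0.012, 0.242, 0.003]
0.1 [0.025, 0.256, 0.003]
0 [0.04, 0.269, 0.003]
-0.05 [0.048, 0.274, 0.003]
```

View pics/s6.png

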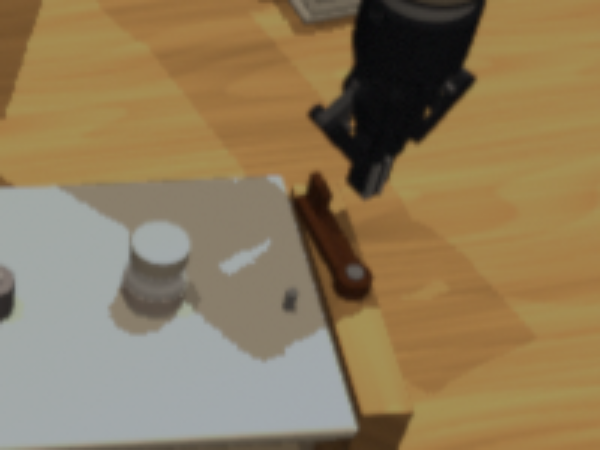

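The tip at crop (368,185) stands beyond the tab at (318,190), on its outer side. Now I sweep it in.

```bash
python3 -m handwheel '[[-0.006,0.03,0,0,0,0,-1],[-0.012,0.062,0,0,0,0,-1],[-0.02,0.089,0,0,0,0,-1],[-0.025,0.112,0,0,0,0,-1],[-0.027,0.136,0,0,0,0,-1],[-0.025,0.161,0,0,0,0,-1],[-0.019,0.186,0,0,0,0,-1],[-0.009,0.211,0,0,0,0,-1],[0,0.227,0,0,0,0,-1],[0.012,0.242,0,0,0,0,-1],[0.012,0.242,0,0,0,0,-1]]'
python3 - <<'E'
from plan import *
s=monitor.get_state(); p,q=s['eef_pos'],s['tcp_rot']; print(tub(p),p,s['contact_force'])
for th in [.2,.1,0,-.05]: print(th,shift(world(latch(th,q),.179),p,q))
im=eyes.read_camera('scene'); cv2.imwrite('pics/s7.png',cv2.resize(im[120:270,330:530,::-1],None,fx=3,fy=3))
E
```

```text
time: 12.48
eef_pos: [0.5717, 0.2006, 0.1787]
tcp_rot: [0.99, 0.139, 0.0, 0.001]
contact_force: [-0.6, 0.8, -0.0]
opening: -0.004
finger_force: 0.0
[-33.95185237 149.26847373] [0.57167541 0.20058009 0.17865558] [-0.56664532  0.77907649 -0.03925513]
0.2 [-0.0, -0.001, -0.001]
0.1 [0.013, 0.013, -0.001]
0 [0.028, 0.026, -0.001]
-0.05 [0.036, 0.032, -0.001]
```

View pics/s7.png

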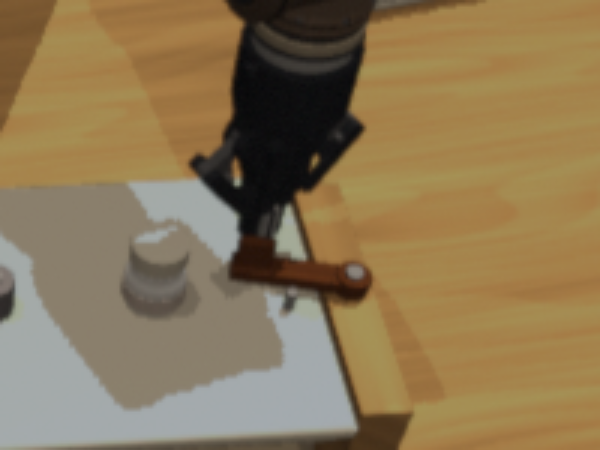

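The latch bar, with its tab at crop (258,250), is nearly over the stop pin at (290,300). I continue in small steps and watch the force.

```bash
python3 -m handwheel '[[0.006,0.006,0,0,0,0,-1],[0.013,0.013,0,0,0,0,-1],[0.02,0.02,0,0,0,0,-1],[0.025,0.024,0,0,0,0,-1],[0.025,0.024,0,0,0,0,-1],[0.025,0.024,0,0,0,0,-1]]'
python3 -m handwheel '[[0.004,0.001,0,0,0,0,-1],[0.008,0.002,0,0,0,0,-1],[0.008,0.002,0,0,0,0,-1],[0.008,0.002,0,0,0,0,-1]]'
```

```text
time: 13.28
eef_pos: [0.5835, 0.1946, 0.1788]
tcp_rot: [0.99, 0.139, 0.0, 0.0]
contact_force: [-0.2, 0.8, 0.8]
opening: -0.001
finger_force: 0.1
time: 13.78
eef_pos: [0.5867, 0.195, 0.1787]
tcp_rot: [0.99, 0.139, 0.0, 0.0]
contact_force: [-0.9, -1.3, -1.0]
opening: -0.0
finger_force: 0.5
```

```bash
for i in 1; do python3 -m handwheel '[[0.004,0.002,0,0,0,0,-1],[0.004,0.002,0,0,0,0,-1],[0.004,0.002,0,0,0,0,-1]]'; done
python3 -m handwheel '[[0.004,0.002,0,0,0,0,-1],[0.004,0.002,0,0,0,0,-1],[0.004,0.002,0,0,0,0,-1]]'
python3 - <<'E'
from plan import *
s=monitor.get_state(); p,q=s['eef_pos'],s['tcp_rot']; print(tub(p),s['contact_force'],latch(0,q),tipd((-1,0),q))
E
```

```text
time: 14.15
eef_pos: [0.5884, 0.1947, 0.1787]
tcp_rot: [0.99, 0.139, 0.0, -0.0]
contact_force: [-0.8, -0.1, -0.2]
opening: -0.002
finger_force: 0.5
time: 14.52
eef_pos: [0.5893, 0.1945, 0.1786]
tcp_rot: [0.99, 0.139, -0.001, -0.0]
contact_force: [-5.0, -0.3, 0.8]
opening: 0.003
finger_force: 2.4
[-15.74037057 145.28222965] [-5.00024977 -0.26449864  0.77174037] [-19.5712789 144.       ] 15.57127889856568
```

```bash
python3 -m handwheel '[[0.003,0.001,0,0,0,0,-1],[0.003,0.001,0,0,0,0,-1],[0.003,0.001,0,0,0,0,-1]]'
```

```text
time: 14.9
eef_pos: [0.5895, 0.1945, 0.1785]
tcp_rot: [0.99, 0.14, -0.003, -0.0]
contact_force: [-7.2, -0.8, 2.8]
opening: -0.001
finger_force: 4.0
```

The TCP has stopped and the force has risen to 7 N, so the latch is home on its pin. I retreat and check.

```bash
python3 -m handwheel '[[-0.02,-0.008,0,0,0,0,-1],[-0.06,-0.025,0,0,0,0,-1],[-0.1,-0.04,-0.1,0,0,0,-1],[-0.1,-0.06,-0.22,0,0,0,-1],[-0.1,-0.18,-0.25,0,0,0,-1],[-0.1,-0.32,-0.25,0,0,0,-1],[-0.1,-0.45,-0.25,0,0,0,-1],[-0.1,-0.55,-0.25,0,0,0,-1],[-0.1,-0.55,-0.25,0,0,0,-1],[-0.1,-0.55,-0.25,0,0,0,-1]]'
python3 - <<'E'
from plan import *
im=eyes.read_camera('scene'); tp=eyes.read_camera('top')
a=im[140:360,210:490,::-1]; b=tp[130:350,150:450,::-1]
cv2.imwrite('pics/s8.png',cv2.convertScaleAbs(cv2.resize(np.hstack([a,b]),None,fx=1.37,fy=1.37,interpolation=cv2.INTER_CUBIC),alpha=1.3))
for r in (0,70): print(((proj('top',world((0,212-r),.155))-[150,130])*1.37+[280*1.37,0]).round(1))
print(((proj('top',world((-76.9,-76.3),.148))-[150,130])*1.37+[280*1.37,0]).round(1))
E
```

```text
time: 16.15
eef_pos: [0.4925, 0.3945, 0.2788]
tcp_rot: [0.99, 0.14, 0.001, 0.0]
contact_force: [0.3, -1.1, -0.2]
opening: 0.004
finger_force: 0.0
[[410.4 175.2]]
[[462.9 180.2]]
[[622.2 254.2]]
```

View pics/s8.png

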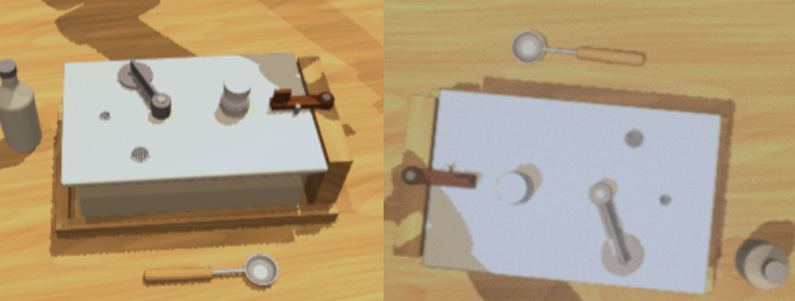

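The latch lies straight in from (410,175) to (474,181), against the pin. The pad at (622,254) is exactly on the large vent. The jar, bottle and scoop haven't moved.

```bash
python3 -c "
from plant import ctrl
print(ctrl.sign_off())"
```

```text
the job is handed in; nothing more can be done
None
```

The tub is closed for carrying and handed in at about 16 s: the shutter pad covers the largest vent, the latch is home against its stop pin, and the jar, bottle and scoop were not moved.

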